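# Fit the double lid on the slide canister and take off the outer lid alone

### The arm

A 6-joint arm with a two-finger parallel gripper is mounted at the origin on a cart in front of the work surface, level with it; the furniture and walls round the work are solid. World frame = base frame: x ahead of the robot, y to its left, z up, the work surface at z = 0. Lengths are in m, angles in rad, forces in N, time in s.
With the tool pointing down it reaches from about 0.3 to 0.75 m from the base axis. Payload 8.5 kg.
Tool frame: the origin (TCP) lies on the centre line of the jaws, within the pads' length; the fingertips stand 22 mm ahead of it and the grasp point (between the pads) lies 3 mm ahead of it; z points along the fingers, y is the line along which they close (so a half turn about z gives the same grasp; the last joint's range is limited). The gripper opens to 88 mm and grips with 3 to 60 N. Pads are 18 mm wide; open, the fingers measure 123 mm over their backs; the gripper's body (75 mm by 187 mm) begins 45 mm behind the grasp point.
Start: joints at [1.071, 0.381, 1.297, -0, 1.464, -0.215], TCP at [0.155, 0.528, 0.261] pointing down, gripper open.
Joint ranges: [-3.11, 3.11], [-0.89, 2.33], [0.22, 2.48], [-1.42, 4.56], [0.17, 2.85], [-2.88, 2.88]. Speed limits (rad/s): [2.39, 2.39, 3.14, 3.14, 3.14, 3.14].

### API

Orientations are given as a unit quaternion [w, x, y, z].
In Python, from workcell import * gives the robot as it stands. The module is installed in compiled form; this text tells all that it offers.
- The arm moves only by the tool apply_moves, never from a script. Its argument "steps" is a list of rows, each a list of 3 entries, a list of its own where there are three numbers: the shift along the world's x, y, z in units of 1 m (1.0 is 1 m), then the turn about the world's z in units of 180 degrees (1.0 is 180 degrees), then the opening in per cent of the stroke, from 0 (shut) to 100 (fully open). A call has 1 to 10 rows; each row is the pose to reach, as a shift and turn from the pose commanded when the call began, turning the shorter way round; what a row does not reach only later rows make up. A row lasts 1/8 s, in which the tool goes at most 62.5 mm and 10.7 degrees, less where a joint would pass 70% of its speed; a pose out of reach is approached as far as the arm can. A call with a number of a shift or a turn outside -1 to 1 is refused whole. A call with a gripper value outside its range is refused whole. The fingers move at their own pace and stop on an object; the grip force is fixed at half the most. Time passes only in rows, so rows that repeat a pose let the fingers close. It gives the time, the measured TCP pose, the force, the opening and the grip force at its end, in the units of the state.
- sense(): the state, without advancing time (a new reading comes with each control period).
- capture(name): name is "scene" or "top"; returns the picture (480x640x3 uint8, red, green, blue); there is no depth.
- camera_params(name): a dict with "intrinsics" (3x3 intrinsics, pixels), "eye" and "rotation" of the camera in the world. Camera axes: x right, y up, looking along -z (the intrinsics and any distortion apply to the point x, -y, -z); pixel columns grow to the right and rows downward; lengths in m; the calibration is good to about 2 mm. A picture is of the moment at which its call begins. camera_params takes no time and is no camera call.
- sign_off(): hands the job in; it is judged then, once.
The state is a dict: "clock": time; "joint_pos": joint angles; "qd": joint speeds; "tau": joint torques, N m; "eef_pos": TCP position; "eef_rot": TCP orientation; "ft_force": force on the tool from outside, world axes, zero at the start; "torque": the same for the moment, N m; "gripper_width": finger opening in m; "gripper_force": force on a finger pad.
Only numpy, scipy, OpenCV 4.12 (cv2) and the standard library are available. Lean on these libraries where they do the work, as an engineer would, in place of code of your own. Each camera call takes 0.05 s, during which the arm holds its last target. There are 200 camera calls.

### The job

Push the carrier with the open canister along its rail until it clicks into the middle of the three stops, then fetch the two nested lids together by the inner lid's tall knob, lower them onto the canister until both sit home, and let go. Now take the outer lid alone by its collar and lift it straight off for washing, leaving the inner lid seated. Drop nothing, leave the other things alone, and finish still holding the outer lid level and steady, a good ten centimetres above the canister's rim.

Things in the scene. Friction and masses are not known exactly. Their poses are not given: they have to be found in the camera images.
- rail: Fixed slide rail: a wooden board 150 x 460 x 14 mm with two guide bars. Origin under its centre, on the worktop; it runs along its own y axis and the carrier is pushed towards its -y (the robot's right). Three small steel pegs on its front (-x) edge mark the stops, at y = +95, -55 (the middle stop) and -140 mm.
- carrier (a joint): How far the carrier has slid along the rail, m, growing towards the rail's -y; 0.01 to 0.06 at the start. The stops are spring-ball notches at 0, 0.150 (middle, wanted) and 0.235. It slides with about 2 N; a notch draws it in from up to 3 mm either side and takes about 9 N to leave, so pushing on runs it past the stop.
- can_mouth (a point): Centre of the canister's open mouth, level with its rim, 116 mm above the worktop. The steel canister stands fast in the carrier: 104 mm outside, mouth 96 mm, 80 mm tall, ledge for the inner lid 11 mm below the rim. The carrier's plate (110 mm wide, top at 36 mm) has a nub on its front edge, at the canister's axis, that points at the stop pegs.
- push_face (a point): Point on the upright push board of the carrier, on the side away from the stops (the rail's +y side): midway across its outer face, 80 mm above the worktop, 113 mm from the canister's axis. The board is 64 mm wide, 8 mm thick and stands from 36 to 96 mm above the worktop.
- middle_stop (a point): Fixed point of the rail, 116 mm above the worktop, at which can_mouth lies when the carrier rests in the middle stop.
- inner_lid: Inner lid, loose, about 0.2 kg: aluminium disc 86 mm in diameter, 6 mm thick, lower edge bevelled, with a tall knob in the middle. Origin: centre of the underside, z up the knob. At the start it lies on the lid stand, under the outer lid. Seated on the canister's ledge, its origin is 11 mm below can_mouth.
- knob_top (a point): Top of the inner lid's plain round knob, 22 mm in diameter (26 mm at its foot), 64 mm above the lid's underside. It stands up through the outer lid's collar: 33 mm out of it while the lids are nested, 28 mm when both are seated on the canister. Lifting the knob carries both lids.
- outer_lid: Outer lid, loose, about 0.2 kg: steel disc 120 mm in diameter, 5 mm thick, with a 12 mm skirt (125 mm wide) hanging round its edge. Origin: centre of the disc's underside, z up. Nested, it rests on the inner lid's disc, 6 mm above that lid's origin. On the canister it rests on the rim, origin at can_mouth, while the inner lid sinks 5 mm further.
- collar_top (a point): Centre of the top of the outer lid's upright round collar, 38 mm outside and 28 mm inside diameter; it rises 20 mm from the disc, its top 25 mm above the disc's underside. With both lids seated, the knob's top is 48 mm above the disc's upper face.
- lid_stand: Fixed wooden stand with a round top 72 mm in diameter, 30 mm high, holding the nested lids. Origin: centre of its underside.
- spice_jar: Bystander: spice jar, 46 mm diameter, 106 mm tall; origin under its centre.
- jam_jar: Bystander: glass jam jar with grey lid, 62 mm diameter, 86 mm tall; origin under its centre.
- food_tin: Bystander: low round food tin, 86 mm diameter, 40 mm tall; origin under its centre.
- mug: Bystander: white mug, 92 mm wide, 95 mm tall; origin under its centre.
- pepper_mill: Bystander: dark wooden pepper mill, 58 mm diameter, 170 mm tall; origin under its centre.
- tumbler: Bystander: clear glass tumbler, 80 mm diameter, 91 mm tall; origin under its centre.

How it is judged:
By the outcome, as a careful person would: the job done as asked, in the order asked, and still so for the second after the job is handed in, while the arm keeps its last pose, push and grip.
It also fails if it takes over 72 s, if anything falls off the work surface, if the arm or the gripper's body presses on something with over 40 N, if the wrist force passes 120 N, or if a joint passes its speed limit or range.

## Working session

There is one attempt and no reset: what is moved stays moved. The work goes in short steps, Python scripts to look and compute and a tool call to move; the robot and the scene stay as the last step left them, time stands still between calls to the robot, and variables do not carry over. Pictures are saved under pics/ and viewed, at most 10 in all, crops included, and the job is handed in when it is done.

Besides the shell and the picture viewer there is one more tool, called in YAML: its name, and indented under it one key for each argument. apply_moves: Moves the arm, as the interface text tells. Shifts and turns lie within -1 to 1; 1 stands for 1 m of shift or 180 degrees of turn. Its arguments: {"type":"object","properties":{"steps":{"type":"array","items":{"type":"array"}}},"required":["steps"]}

```bash
mkdir -p pics; python3 - <<'E'
from workcell import *
import cv2
for n in ("scene","top"):
    cv2.imwrite(f"pics/{n}0.png",capture(n)[:,:,::-1]); p=camera_params(n); print(n,p)
s=sense(); print(s)
E
```

```text
scene {'intrinsics': array([[503.67083163,   0.        , 316.27731825],
       [  0.        , 503.67083163, 242.11501544],
       [  0.        ,   0.        ,   1.        ]]), 'eye': array([ 0.025197  , -1.08175671,  0.80140897]), 'rotation': array([ 0.83675471,  0.4965261 , -0.11845658, -0.19817021])}
top {'intrinsics': array([[450.23004016,   0.        , 320.05138767],
       [  0.        , 450.23004016, 246.86478784],
       [  0.        ,   0.        ,   1.        ]]), 'eye': array([0.40769119, 0.09426585, 1.29475966]), 'rotation': array([ 0.71021937,  0.04439624, -0.06008703, -0.70000498])}
{'clock': 0.1, 'joint_pos': array([ 1.07073016e+00,  3.81130350e-01,  1.29811597e+00,  2.99620614e-05,
        1.46359537e+00, -2.15291332e-01]), 'qd': array([-0.00086576, -0.00104239, -0.00360709, -0.00098414, -0.00056981,
       -0.00064345]), 'tau': array([ 2.82067653e-03, -4.38643920e+01, -2.24912828e+01,  7.14108604e-02,
        3.42153443e-02, -5.15390866e-05]), 'eef_pos': array([0.15440805, 0.52766706, 0.26022184]), 'eef_rot': array([-2.32595402e-04,  1.41908343e-01,  9.89879605e-01, -5.79778336e-04]), 'ft_force': array([-0.39755567,  0.36736847, -0.09588677]), 'torque': array([ 0.02324373,  0.03371584, -0.01123661]), 'gripper_force': 0.0, 'gripper_width': 0.08820011448578652}
```

View pics/scene0.png

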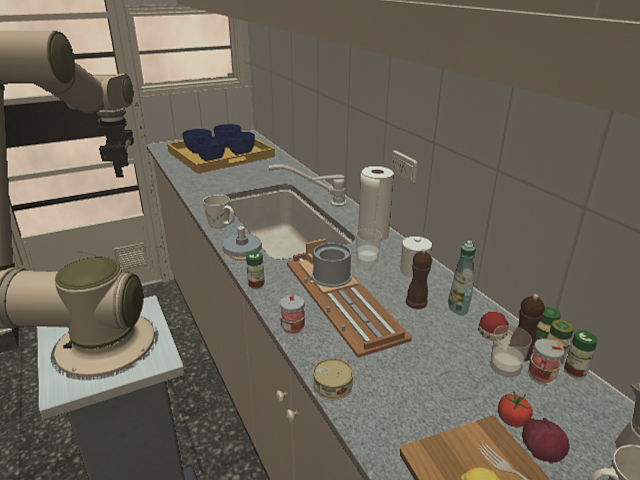

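View pics/top0.png

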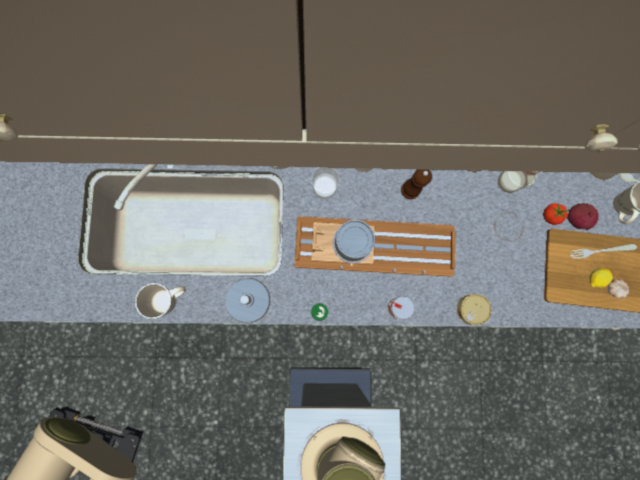

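The scene view shows the rail with the can at about (332,262) and the lids at (242,243). In the top view the can is at (354,240), the lids at (247,300) and the rail spans x 295–455. I'll enlarge both for readings.

```bash
cat > h.py <<'E'
import numpy as np, cv2
from scipy.spatial.transform import Rotation as R
from workcell import *
def cam(n):
    p=camera_params(n); q=p["rotation"]; return p["intrinsics"],np.array(p["eye"]),R.from_quat([q[1],q[2],q[3],q[0]]).as_matrix()
def back(n,u,v,z):
    K,e,M=cam(n); d=M@np.array([(u-K[0,2])/K[0,0],-(v-K[1,2])/K[1,1],-1]); return e+d*(z-e[2])/d[2]
def proj(n,P):
    K,e,M=cam(n); c=M.T@(np.array(P)-e); return np.array([K[0,2]+K[0,0]*c[0]/-c[2],K[1,2]-K[1,1]*c[1]/-c[2]])
def crop(n,name,x0,x1,y0,y1,k):
    im=capture(n)[y0:y1,x0:x1,::-1]; cv2.imwrite(f"pics/{name}.png",cv2.resize(im,None,fx=k,fy=k,interpolation=cv2.INTER_CUBIC))
E
python3 - <<'E'
from h import *
crop("top","t1",215,475,200,330,3); crop("scene","s1",200,420,205,355,3.6)
E
```

```text
(no output)
```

View pics/t1.png

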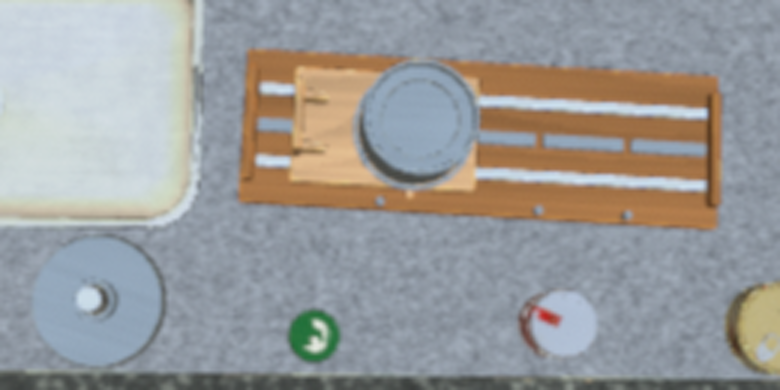

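View pics/s1.png

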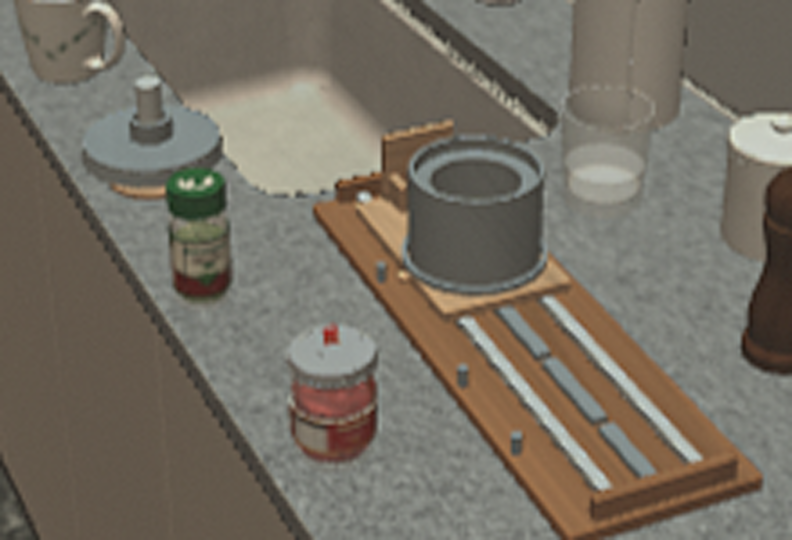

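```bash
python3 - <<'E'
from h import *
T=lambda x,y,z:back("top",215+x/3,200+y/3,z)[:2]
S=lambda x,y,z:back("scene",200+x/3.6,205+y/3.6,z)[:2]
np.set_printoptions(precision=4,suppress=True)
c=[T(*p,.014) for p in((250,50),(718,76),(716,229),(240,201))]
for a in c:print("corner",a)
ctr=np.mean(c,0); d=(c[0]+c[3]-c[1]-c[2]); d2=c[0]-c[3]+c[1]-c[2]
print("rail",ctr,"angY",np.degrees(np.arctan2(d[1],d[0])),"angX",np.degrees(np.arctan2(d2[1],d2[0])))
print("scene pegs z.014",S(381,282,.014),S(462,386,.014),S(516,452,.014))
for x,y in((380,201),(538,210),(627,215)): print("peg",T(x,y,.026))
print("nub",T(409,194,.036),S(404,276,.036))
print("can rim",T(420.5,121,.116),S(476,168,.116))
print("lid",T(98.5,301,.033),"knob",T(89,299,.094),S(148,82,.094),S(151,127,.061))
print("board top",T(295,110,.096))
s=S(418,132,.096);print("board scene top mid", S(383,139,.096),S(453,123,.096))
print("jars spice",T(314,336,.106),"jam",T(562,322,.086),"mug",back("top",155,300,.095),"tumbler",back("top",325,183,.09),"mill",back("top",421,177,.17))
E
```

```text
corner [0.6863 0.1312]
corner [ 0.6686 -0.3241]
corner [ 0.5195 -0.3175]
corner [0.5395 0.1378]
rail [ 0.6035 -0.0932] angY 87.62884120247092 angX -2.5543329814278515
scene pegs z.014 [0.5385 0.0024] [ 0.5317 -0.1468] [ 0.5296 -0.23  ]
peg [0.5403 0.0052]
peg [ 0.534  -0.1445]
peg [ 0.5305 -0.2291]
nub [ 0.5462 -0.0213] [ 0.5436 -0.0283]
can rim [ 0.6026 -0.024 ] [ 0.6052 -0.0281]
lid [0.4427 0.2659] knob [0.4426 0.266 ] [0.4424 0.2631] [0.4359 0.2437]
board top [0.6141 0.0872]
board scene top mid [0.5773 0.0779] [0.6406 0.0768]
jars spice [0.4129 0.0678] jam [ 0.4282 -0.1535] mug [0.4386 0.5004 0.095 ] tumbler [0.7662 0.0572 0.09  ] mill [ 0.7634 -0.1899  0.17  ]
```

apply_moves:
  steps:
    - [[0.06, -0.05, -0.01], -0.05, 20]
    - [[0.11, -0.09, -0.02], -0.1, 0]
    - [[0.16, -0.13, -0.03], -0.15, 0]
    - [[0.21, -0.18, -0.04], -0.2, 0]
    - [[0.26, -0.22, -0.05], -0.25, 0]
    - [[0.31, -0.27, -0.06], -0.3, 0]
    - [[0.36, -0.31, -0.06], -0.35, 0]
    - [[0.41, -0.36, -0.06], -0.4, 0]
    - [[0.452, -0.398, -0.06], -0.423, 0]
    - [[0.452, -0.398, -0.06], -0.423, 0]

```text
clock: 1.45
eef_pos: [0.6081, 0.1276, 0.2003]
eef_rot: [-0.0, 0.723, 0.691, -0.0]
ft_force: [0.4, 0.5, -0.2]
gripper_width: 0.0004
gripper_force: 0.0
```

```bash
python3 - <<'E'
from h import *
for z in(.5,.6,.7,.8): print(z,back("scene",400,30,z)[:2],back("top",320,148,z)[:2])
E
```

```text
0.5 [1.77891616 1.38062439] [0.71069137 0.07978918]
0.6 [1.19707575 0.56366757] [0.67256662 0.0816107 ]
0.7 [ 0.61523534 -0.25328925] [0.63444186 0.08343221]
0.8 [ 0.03339494 -1.07024607] [0.5963171  0.08525373]
```

apply_moves:
  steps:
    - [[0, 0, -0.06], 0, 0]
    - [[0, 0, -0.115], 0, 0]
    - [[0, 0, -0.115], 0, 0]
    - [[0, -0.01, -0.115], 0, 0]
    - [[-0.001, -0.015, -0.115], 0, 0]
    - [[-0.001, -0.02, -0.115], 0, 0]
    - [[-0.001, -0.025, -0.115], 0, 0]
    - [[-0.001, -0.03, -0.115], 0, 0]

```text
clock: 2.45
eef_pos: [0.6056, 0.0995, 0.086]
eef_rot: [0.0, 0.722, 0.692, 0.0]
ft_force: [0.2, -0.5, 0.1]
gripper_width: 0.0006
gripper_force: 1.7
```

```bash
python3 - <<'E'
from h import *
crop("top","t2",255,475,200,310,3.6)
E
```

```text
(no output)
```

View pics/t2.png

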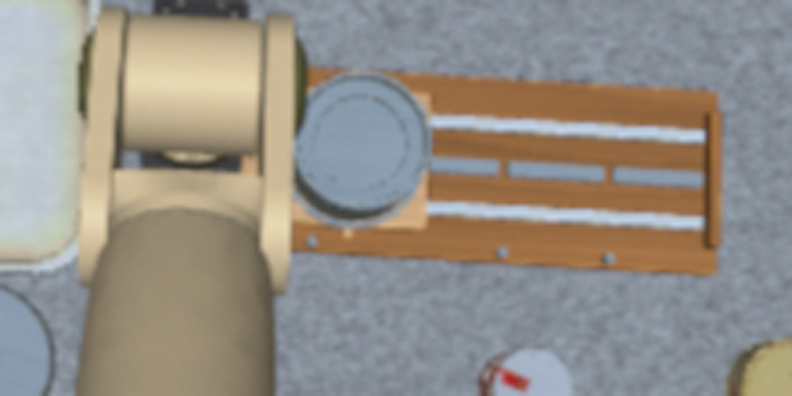

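The nub is at crop (347,235), which hasn't moved since the first crop, so there is no contact yet. I'll approach gently.

apply_moves:
  steps:
    - [[0, -0.003, 0], 0, 0]
    - [[0, -0.006, 0], 0, 0]
    - [[0, -0.008, 0], 0, 0]
    - [[0, -0.008, 0], 0, 0]

```text
clock: 3.0
eef_pos: [0.6054, 0.0918, 0.0857]
eef_rot: [-0.0, 0.722, 0.692, -0.0]
ft_force: [-0.8, 0.9, 0.1]
gripper_width: 0.0001
gripper_force: 0.6
```

apply_moves:
  steps:
    - [[0, -0.01, 0], 0, 0]
    - [[-0.001, -0.02, 0], 0, 0]
    - [[-0.001, -0.03, 0], 0, 0]
    - [[-0.002, -0.04, 0], 0, 0]
    - [[-0.002, -0.05, 0], 0, 0]
    - [[-0.003, -0.06, 0], 0, 0]
    - [[-0.003, -0.07, 0], 0, 0]
    - [[-0.003, -0.078, 0], 0, 0]
    - [[-0.003, -0.083, 0], 0, 0]
    - [[-0.003, -0.085, 0], 0, 0]

```text
clock: 4.25
eef_pos: [0.602, 0.0071, 0.0856]
eef_rot: [-0.001, 0.722, 0.692, -0.0]
ft_force: [-3.5, 4.7, 1.4]
gripper_width: 0.0006
gripper_force: 2.5
```

```bash
python3 - <<'E'
from h import *
print(sense()["ft_force"],sense()["eef_pos"])
crop("top","t3",355,445,230,290,8)
E
```

```text
[-3.4558738   4.67070221  1.42811439] [0.60196508 0.0070625  0.08561118]
```

View pics/t3.png

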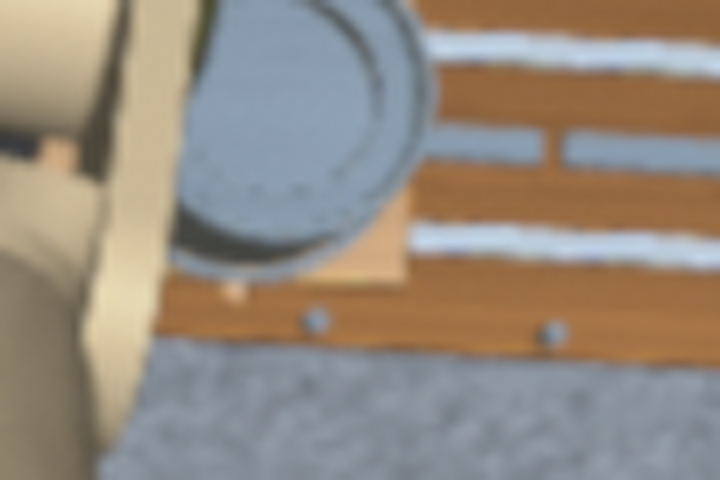

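The nub is at crop (234,292) and the middle peg at (316,320).

```bash
python3 - <<'E'
from h import *
T=lambda x,y,z:back("top",355+x/8,230+y/8,z)[:2]
for z in(.03,.036):print("nub",T(234,292,z))
for z in(.014,.02,.026,.03):print("peg",T(316,320,z),T(553,334,z))
E
```

```text
nub [ 0.54309182 -0.11522173]
nub [ 0.54244948 -0.11422793]
peg [ 0.5351742  -0.14726721] [ 0.53141675 -0.23253695]
peg [ 0.53457697 -0.1461357 ] [ 0.53083713 -0.23100597]
peg [ 0.53397975 -0.14500418] [ 0.53025751 -0.22947499]
peg [ 0.5335816  -0.14424984] [ 0.5298711  -0.22845434]
```

apply_moves:
  steps:
    - [[0, -0.005, 0], 0, 0]
    - [[0, -0.01, 0], 0, 0]
    - [[-0.001, -0.015, 0], 0, 0]
    - [[-0.001, -0.02, 0], 0, 0]
    - [[-0.001, -0.024, 0], 0, 0]
    - [[-0.001, -0.026, 0], 0, 0]

```text
clock: 5.05
eef_pos: [0.6012, -0.019, 0.0856]
eef_rot: [-0.001, 0.722, 0.692, -0.0]
ft_force: [-2.7, 3.9, 1.2]
gripper_width: 0.0008
gripper_force: 1.9
```

apply_moves:
  steps:
    - [[0, -0.001, 0], 0, 0]

```text
clock: 5.18
eef_pos: [0.6013, -0.0202, 0.0855]
eef_rot: [-0.0, 0.722, 0.692, -0.0]
ft_force: [-2.1, 2.8, -0.1]
gripper_width: 0.0003
gripper_force: 1.3
```

apply_moves:
  steps:
    - [[0, -0.001, 0], 0, 0]

```text
clock: 5.3
eef_pos: [0.6016, -0.0213, 0.0856]
eef_rot: [0.0, 0.722, 0.692, -0.0]
ft_force: [-1.2, 1.8, -0.8]
gripper_width: 0.0007
gripper_force: 0.9
```

apply_moves:
  steps:
    - [[0, -0.001, 0], 0, 0]

```text
clock: 5.42
eef_pos: [0.6017, -0.0225, 0.0857]
eef_rot: [0.0, 0.722, 0.692, 0.0]
ft_force: [-0.5, 0.7, -0.6]
gripper_width: 0.0007
gripper_force: 0.7
```

apply_moves:
  steps:
    - [[0, 0, 0], 0, 0]

```text
clock: 5.55
eef_pos: [0.6019, -0.0226, 0.0859]
eef_rot: [0.001, 0.722, 0.692, 0.0]
ft_force: [0.7, 0.6, 0.4]
gripper_width: 0.0005
gripper_force: 0.0
```

```bash
python3 - <<'E'
from h import *
cv2.imwrite("pics/raw4.png",capture("top")[:,:,::-1])
cv2.imwrite("pics/t4.png",cv2.resize(cv2.imread("pics/raw4.png")[245:290,375:445],None,fx=10,fy=10,interpolation=cv2.INTER_CUBIC))
E
```

```text
(no output)
```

View pics/t4.png

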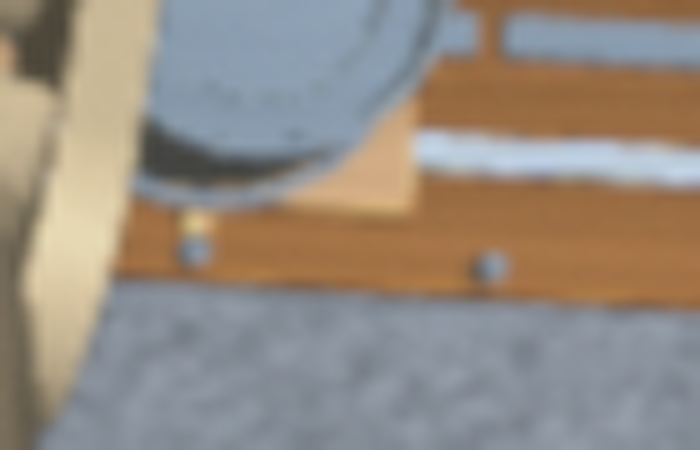

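The nub at (197,222) is in line with the peg at (195,250), and the force fell to zero, so the carrier has clicked into the middle stop. I'll back off and go above the lids.

apply_moves:
  steps:
    - [[0, 0.015, 0], 0, 0]
    - [[0, 0.03, 0], 0, 0]
    - [[0, 0.035, 0.05], 0, 0]
    - [[0, 0.04, 0.1], 0, 30]
    - [[-0.02, 0.09, 0.115], 0, 100]
    - [[-0.05, 0.14, 0.115], 0, 100]
    - [[-0.08, 0.19, 0.115], 0, 100]
    - [[-0.11, 0.24, 0.115], 0, 100]
    - [[-0.1595, 0.287, 0.115], 0, 100]
    - [[-0.1595, 0.287, 0.115], 0, 100]

```text
clock: 6.85
eef_pos: [0.4389, 0.2677, 0.2011]
eef_rot: [-0.0, 0.72, 0.694, -0.0]
ft_force: [0.7, -0.6, 0.4]
gripper_width: 0.0681
gripper_force: 0.0
```

```bash
python3 - <<'E'
from h import *
a=cv2.imread("pics/raw4.png"); im=capture("top")[:,:,::-1]; sc=capture("scene")[:,:,::-1]; cv2.imwrite("pics/raw5.png",im)
A=cv2.resize(im[200:290,360:450],None,fx=6,fy=6,interpolation=cv2.INTER_CUBIC)[:420,:400]
A=cv2.resize(im[205:275,365:431],None,fx=6,fy=6,interpolation=cv2.INTER_CUBIC)
B=cv2.resize(sc[195:265,200:266],None,fx=6,fy=6,interpolation=cv2.INTER_CUBIC)
cv2.imwrite("pics/m5.png",np.hstack([A,B])); print(A.shape,sense()["eef_pos"])
E
```

```text
(420, 396, 3) [0.44150904 0.26578149 0.20102447]
```

View pics/m5.png

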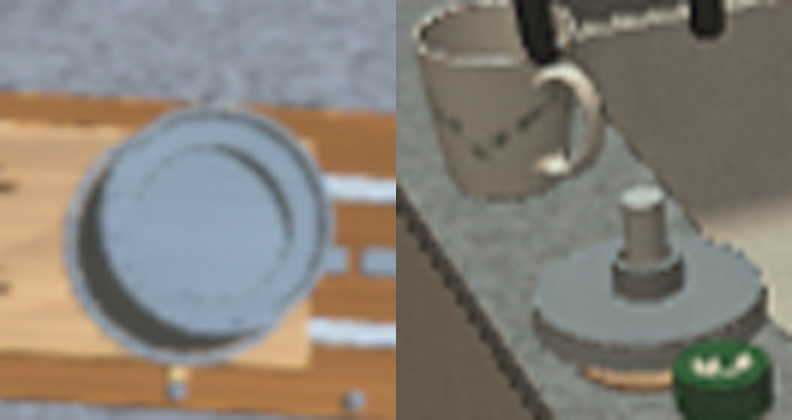

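The right half shows the knob top at (642,197) standing clear. In the left half the can's rim spans x 92–330, y 104–342, so its centre is at (211,223), and the nub at (177,372) sits at the peg (177,389).

```bash
python3 - <<'E'
from h import *
print("rim",back("top",365+211/6,205+223/6,.116))
print("knob",back("scene",200+(642-396)/6,195+197/6,.094), "pred rim px",(proj("top",[.6012,-.1467,.116])-[365,205])*6)
E
```

```text
rim [ 0.59963622 -0.14405028  0.116     ]
knob [0.44195711 0.26284738 0.094     ] pred rim px [216.89683692 219.61872567]
```

apply_moves:
  steps:
    - [[0, 0, -0.05], 0, 100]
    - [[0, 0, -0.08], 0, 100]
    - [[0, 0, -0.1], 0, 100]
    - [[0, 0, -0.109], 0, 100]
    - [[0, 0, -0.109], 0, 100]

```text
clock: 7.58
eef_pos: [0.4426, 0.2644, 0.0916]
eef_rot: [-0.0, 0.722, 0.691, -0.0]
ft_force: [0.4, -0.3, 0.5]
gripper_width: 0.0884
gripper_force: 0.0
```

apply_moves:
  steps:
    - [[0, 0, 0], 0, 40]
    - [[0, 0, 0], 0, 10]
    - [[0, 0, 0], 0, 10]
    - [[0, 0, 0], 0, 10]
    - [[0, 0, 0], 0, 10]
    - [[0, 0, 0], 0, 10]
    - [[0, 0, 0], 0, 10]

```text
clock: 8.45
eef_pos: [0.4424, 0.2649, 0.0919]
eef_rot: [0.0, 0.722, 0.692, 0.0]
ft_force: [0.8, -0.2, -3.2]
gripper_width: 0.0205
gripper_force: 30.3
```

apply_moves:
  steps:
    - [[0, 0, 0.01], 0, 10]
    - [[0, 0, 0.03], 0, 10]
    - [[0, 0, 0.07], 0, 10]
    - [[0, 0, 0.109], 0, 10]
    - [[0, 0, 0.109], 0, 10]
    - [[0, 0, 0.109], 0, 10]

```text
clock: 9.2
eef_pos: [0.4412, 0.2646, 0.1993]
eef_rot: [-0.001, 0.722, 0.692, -0.001]
ft_force: [0.2, -0.4, -4.5]
gripper_width: 0.0204
gripper_force: 30.0
```

```bash
python3 - <<'E'
from h import *
im=capture("top")[:,:,::-1]; sc=capture("scene")[:,:,::-1]; s=sense(); print(s["eef_pos"],s["ft_force"],s["gripper_width"])
A=cv2.resize(im[205:275,365:431],None,fx=6,fy=6,interpolation=cv2.INTER_CUBIC)
B=cv2.resize(sc[160:230,200:266],None,fx=6,fy=6,interpolation=cv2.INTER_CUBIC)
cv2.imwrite("pics/m6.png",np.hstack([A,B]))
cv2.imwrite("pics/m6.png",cv2.resize(sc[160:260,190:340],None,fx=5,fy=5,interpolation=cv2.INTER_CUBIC))
cv2.imwrite("pics/sc6.png",sc)
E
```

```text
[0.44132531 0.2645605  0.19900546] [ 0.49381746 -0.02902957 -4.12136548] 0.0203811141428303
```

View pics/m6.png

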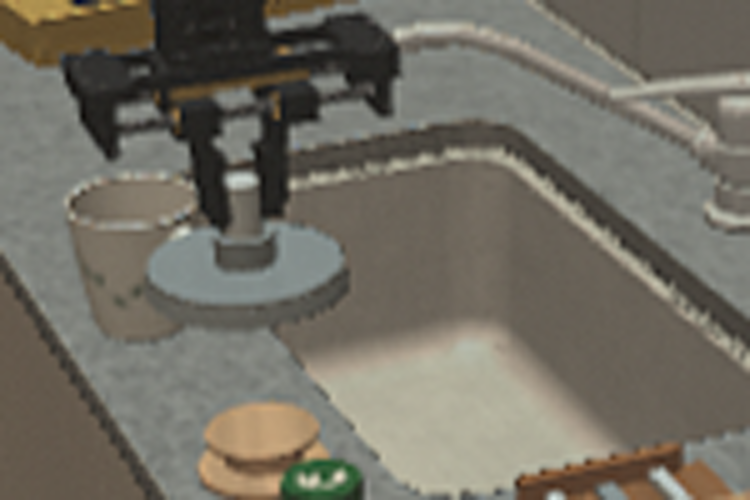

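Both lids hang level on the knob, which is at (243,200) between the fingers, and the stand is empty. I'll refine the can centre by fitting the rim circles to the image gradients in both views.

```bash
python3 - <<'E'
from h import *
t=np.linspace(0,2*np.pi,120)
tot={}
for n,f in(("top","raw5"),("scene","sc6")):
    g=cv2.GaussianBlur(cv2.imread(f"pics/{f}.png").astype(np.float32),(0,0),.8)
    m=np.sqrt(cv2.Sobel(g,5,1,0)**2+cv2.Sobel(g,5,0,1)**2).max(2); m=np.minimum(m,np.percentile(m,97))
    for x in np.arange(.594,.609,.001):
        for y in np.arange(-.154,-.137,.001):
            s=0
            for r in(.052,.048):
                uv=np.array([proj(n,[x+r*np.cos(a),y+r*np.sin(a),.116]) for a in t[::2]],np.float32)
                s+=cv2.remap(m,uv[:,0],uv[:,1],1).mean()
            tot.setdefault(n,{})[(round(x,3),round(y,3))]=s
for n in tot: print(n,sorted(tot[n],key=tot[n].get)[::-1][:4])
b={k:sum(tot[n][k]/max(tot[n].values()) for n in tot) for k in tot["top"]}
print(sorted(b,key=b.get)[::-1][:4])
E
```

```text
Traceback (most recent call last):
  File "h.py", line 9, in proj
    K,e,M=cam(n); c=M.T@(np.array(P)-e); return np.array([K[0,2]+K[0,0]*c[0]/-c[2],K[1,2]-K[1,1]*c[1]/-c[2]])
          ~~~^^^
  File "h.py", line 5, in cam
    p=camera_params(n); q=p["rotation"]; return p["intrinsics"],np.array(p["eye"]),R.from_quat([q[1],q[2],q[3],q[0]]).as_matrix()
ValueError: time passes only in moves, steps and waits
```

apply_moves:
  steps:
    - [[0, 0, 0.03], 0, 10]
    - [[0.02, -0.04, 0.04], 0, 10]
    - [[0.04, -0.09, 0.04], 0, 10]
    - [[0.06, -0.14, 0.04], 0, 10]
    - [[0.08, -0.19, 0.04], 0, 10]
    - [[0.1, -0.24, 0.04], 0, 10]
    - [[0.12, -0.29, 0.04], 0, 10]
    - [[0.14, -0.34, 0.04], 0, 10]
    - [[0.15, -0.38, 0.04], 0, 10]
    - [[0.155, -0.4, 0.04], 0, 10]

```text
clock: 10.55
eef_pos: [0.597, -0.137, 0.2388]
eef_rot: [-0.001, 0.723, 0.691, -0.001]
ft_force: [-0.2, 0.7, -4.8]
gripper_width: 0.0205
gripper_force: 30.0
```

That fit ran at the same time as the move and failed. I'll rerun it alone.

```bash
python3 - <<'E'
from h import *
t=np.linspace(0,2*np.pi,60); tot={}; 
for n,f in(("top","raw5"),("scene","sc6")):
    K,e,M=cam(n)
    g=cv2.GaussianBlur(cv2.imread(f"pics/{f}.png").astype(np.float32),(0,0),.8)
    m=np.sqrt(cv2.Sobel(g,5,1,0)**2+cv2.Sobel(g,5,0,1)**2).max(2); m=np.minimum(m,np.percentile(m,97))
    for x in np.arange(.594,.609,.001):
        for y in np.arange(-.154,-.137,.001):
            s=0
            for r in(.052,.048):
                c=(np.c_[x+r*np.cos(t),y+r*np.sin(t),.116+0*t]-e)@M
                u=(K[0,2]-K[0,0]*c[:,0]/c[:,2]).astype(np.float32); v=(K[1,2]+K[1,1]*c[:,1]/c[:,2]).astype(np.float32)
                s+=cv2.remap(m,u,v,1).mean()
            tot.setdefault(n,{})[(round(x,3),round(y,3))]=s
for n in tot: print(n,sorted(tot[n],key=tot[n].get)[::-1][:4])
b={k:sum(tot[n][k]/max(tot[n].values()) for n in tot) for k in tot["top"]}
print(sorted(b,key=b.get)[::-1][:4]); s=sense(); print(s["clock"],s["eef_pos"])
E
```

```text
top [(np.float64(0.6), np.float64(-0.146)), (np.float64(0.6), np.float64(-0.147)), (np.float64(0.599), np.float64(-0.146)), (np.float64(0.6), np.float64(-0.145))]
scene [(np.float64(0.597), np.float64(-0.15)), (np.float64(0.598), np.float64(-0.149)), (np.float64(0.598), np.float64(-0.15)), (np.float64(0.597), np.float64(-0.149))]
[(np.float64(0.599), np.float64(-0.148)), (np.float64(0.599), np.float64(-0.147)), (np.float64(0.598), np.float64(-0.148)), (np.float64(0.598), np.float64(-0.149))]
10.55 [ 0.59699602 -0.13701949  0.23881522]
```

apply_moves:
  steps:
    - [[0.0025, -0.006, 0], 0, 10]
    - [[0.0025, -0.012, 0], 0, 10]
    - [[0.0025, -0.012, -0.02], 0, 10]
    - [[0.0025, -0.012, -0.04], 0, 10]
    - [[0.0025, -0.012, -0.052], 0, 10]
    - [[0.0025, -0.012, -0.058], 0, 10]
    - [[0.0025, -0.012, -0.062], 0, 10]
    - [[0.0025, -0.012, -0.062], 0, 10]

```text
clock: 11.55
eef_pos: [0.5996, -0.1471, 0.179]
eef_rot: [0.0, 0.722, 0.692, 0.0]
ft_force: [0.3, -0.5, -3.6]
gripper_width: 0.0205
gripper_force: 30.0
```

apply_moves:
  steps:
    - [[0, 0, -0.002], 0, 10]
    - [[0, 0, -0.004], 0, 10]
    - [[0, 0, -0.006], 0, 10]
    - [[0, 0, -0.006], 0, 10]

```text
clock: 12.05
eef_pos: [0.5995, -0.1472, 0.1726]
eef_rot: [-0.0, 0.722, 0.692, -0.0]
ft_force: [-0.3, -0.7, -3.9]
gripper_width: 0.0205
gripper_force: 30.0
```

apply_moves:
  steps:
    - [[0, 0, -0.001], 0, 10]
    - [[0, 0, -0.002], 0, 10]
    - [[0, 0, -0.003], 0, 10]
    - [[0, 0, -0.003], 0, 10]

```text
clock: 12.55
eef_pos: [0.5996, -0.1472, 0.1698]
eef_rot: [0.0, 0.722, 0.692, 0.0]
ft_force: [-0.2, -0.2, -2.1]
gripper_width: 0.0204
gripper_force: 30.0
```

apply_moves:
  steps:
    - [[0, 0, -0.001], 0, 10]
    - [[0, 0, -0.002], 0, 10]
    - [[0, 0, -0.002], 0, 10]

```text
clock: 12.92
eef_pos: [0.5995, -0.1471, 0.1676]
eef_rot: [-0.0, 0.722, 0.692, -0.0]
ft_force: [0.5, 0.2, -2.3]
gripper_width: 0.0203
gripper_force: 30.0
```

apply_moves:
  steps:
    - [[0, 0, -0.001], 0, 10]
    - [[0, 0, -0.001], 0, 10]

```text
clock: 13.18
eef_pos: [0.5996, -0.1472, 0.1668]
eef_rot: [0.0, 0.722, 0.692, 0.0]
ft_force: [-0.3, -0.6, -2.2]
gripper_width: 0.0202
gripper_force: 30.0
```

apply_moves:
  steps:
    - [[0, 0, -0.001], 0, 10]
    - [[0, 0, -0.001], 0, 10]

```text
clock: 13.42
eef_pos: [0.5996, -0.1472, 0.1667]
eef_rot: [0.001, 0.722, 0.692, 0.0]
ft_force: [-2.0, 0.2, 4.6]
gripper_width: 0.0207
gripper_force: 30.0
```

apply_moves:
  steps:
    - [[0, 0, 0.001], 0, 40]
    - [[0, 0, 0.001], 0, 90]
    - [[0, 0, 0.001], 0, 90]
    - [[0, 0, 0.001], 0, 90]
    - [[0, 0, 0.001], 0, 90]

```text
clock: 14.05
eef_pos: [0.5995, -0.1472, 0.1667]
eef_rot: [-0.0, 0.722, 0.692, -0.0]
ft_force: [0.4, 0.5, 1.1]
gripper_width: 0.0684
gripper_force: 0.0
```

```bash
python3 - <<'E'
from h import *
s=sense(); print(s["eef_pos"],s["ft_force"],s["gripper_width"])
cv2.imwrite("pics/m7.png",cv2.resize(capture("scene")[195:295,270:420,::-1],None,fx=5,fy=5,interpolation=cv2.INTER_CUBIC))
for n,p in dict(knob=[.5996,-.1472,.169],collar=[.5996,-.1472,.141],discL=[.5396,-.1472,.121],discR=[.6596,-.1472,.121],mid=[.5996,-.2072,.121]).items(): print(n,(proj("scene",p)-[270,195])*5)
E
```

```text
[ 0.5995378  -0.14717599  0.16667448] [0.42088363 0.4788116  1.07008352] 0.06835170461282955
knob [415.67620381 299.23817884]
collar [413.65960401 347.08907883]
discL [308.65055714 409.01172031]
discR [512.08809706 353.32924261]
mid [473.9333164 438.4373237]
```

View pics/m7.png

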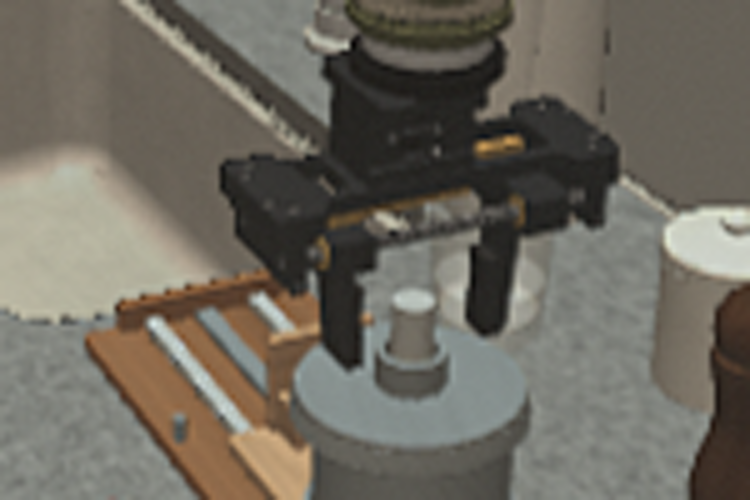

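Both lids sit level: knob top at (413,300) against a predicted (416,299), and the fingers are open around it. Next I'll lower to the collar.

apply_moves:
  steps:
    - [[0, 0, 0], 0, 90]
    - [[0, 0, -0.008], 0, 90]
    - [[0, 0, -0.014], 0, 90]
    - [[0, 0, -0.018], 0, 90]
    - [[0, 0, -0.019], 0, 90]
    - [[0, 0, -0.019], 0, 90]

```text
clock: 14.85
eef_pos: [0.5995, -0.1472, 0.1478]
eef_rot: [0.0, 0.722, 0.692, -0.0]
ft_force: [0.1, -0.2, -0.2]
gripper_width: 0.0792
gripper_force: 0.0
```

apply_moves:
  steps:
    - [[0, 0, 0], 0, 60]
    - [[0, 0, 0], 0, 30]
    - [[0, 0, 0], 0, 30]
    - [[0, 0, 0], 0, 30]
    - [[0, 0, 0], 0, 30]
    - [[0, 0, 0], 0, 30]
    - [[0, 0, 0], 0, 30]

```text
clock: 15.72
eef_pos: [0.5995, -0.1471, 0.1477]
eef_rot: [-0.0, 0.722, 0.692, -0.0]
ft_force: [-0.2, 0.0, -0.2]
gripper_width: 0.0376
gripper_force: 30.0
```

apply_moves:
  steps:
    - [[0, 0, 0.002], 0, 30]
    - [[0, 0, 0.005], 0, 30]
    - [[0, 0, 0.01], 0, 30]
    - [[0, 0, 0.015], 0, 30]
    - [[0, 0, 0.015], 0, 30]

```text
clock: 16.35
eef_pos: [0.5997, -0.1472, 0.1633]
eef_rot: [0.0, 0.722, 0.692, 0.0]
ft_force: [-0.5, -0.1, -3.2]
gripper_width: 0.0378
gripper_force: 30.0
```

apply_moves:
  steps:
    - [[0, 0, 0.015], 0, 30]
    - [[0, 0, 0.03], 0, 30]
    - [[0, 0, 0.045], 0, 30]
    - [[0, 0, 0.06], 0, 30]
    - [[0, 0, 0.075], 0, 30]
    - [[0, 0, 0.09], 0, 30]
    - [[0, 0, 0.105], 0, 30]
    - [[0, 0, 0.115], 0, 30]
    - [[0, 0, 0.12], 0, 30]
    - [[0, 0, 0.12], 0, 30]

```text
clock: 17.6
eef_pos: [0.5995, -0.1472, 0.2828]
eef_rot: [-0.0, 0.722, 0.692, -0.0]
ft_force: [0.7, 0.3, -2.6]
gripper_width: 0.0376
gripper_force: 30.0
```

apply_moves:
  steps:
    - [[0, 0, 0.005], 0, 30]
    - [[0, 0, 0.005], 0, 30]
    - [[0, 0, 0.005], 0, 30]
    - [[0, 0, 0.005], 0, 30]
    - [[0, 0, 0.005], 0, 30]

```text
clock: 18.23
eef_pos: [0.5995, -0.1472, 0.2877]
eef_rot: [-0.0, 0.722, 0.692, -0.0]
ft_force: [0.0, -0.2, -1.9]
gripper_width: 0.0375
gripper_force: 30.0
```

```bash
python3 - <<'E'
from h import *
s=sense(); print(s["eef_pos"],s["ft_force"],s["gripper_width"])
cv2.imwrite("pics/m8.png",cv2.resize(capture("scene")[140:300,250:440,::-1],None,fx=3.7,fy=3.7,interpolation=cv2.INTER_CUBIC))
E
```

```text
[ 0.59950307 -0.14715197  0.28765219] [ 0.02679677 -0.17423611 -1.91089729] 0.03752296973281293
```

The force reads 1.9 N, which is one lid's weight (both together read about 4.3 N), so the inner lid stayed seated. The outer lid is steady, lifted 14 cm.

```bash
python3 -c "
from workcell import *
print(sign_off())"
```

```text
the job is handed in; nothing more can be done
None
```

The job is handed in: the carrier clicked into the middle stop, both lids seated, and the outer lid was lifted off and held level about 14 cm above the rim, while the inner lid staying seated is judged from the wrist force (one lid's weight), not from a final picture.

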